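# Put the spanner tray in order

### The arm

A 6-joint arm with a two-finger parallel gripper is mounted at the origin on a cart in front of the work surface, level with it; the furniture and walls round the work are solid. World frame = base frame: x ahead of the robot, y to its left, z up, the work surface at z = 0. Lengths are in mm, angles in degrees, forces in N, time in s.
With the tool pointing down it reaches from about 350 to 850 mm from the base axis. Payload 8.1 kg.
Tool frame: the origin (TCP) lies midway between the tips of the shut fingers; the grasp point (between the pads) lies 19 mm behind it; z points along the fingers, y is the line along which they close (so a half turn about z gives the same grasp; the last joint's range is limited). The gripper opens to 85 mm and grips with 20 to 120 N. Pads are 22 mm wide; open, the fingers measure 114 mm over their backs; the gripper's body (76 mm by 85 mm) begins 54 mm behind the grasp point. The pads swing forward as they close: fully open they stand 13 mm farther back than shut.
Start: joints at [-80.867, 7.471, 85.268, -0, 87.261, -4.893], TCP at [145.438, -582.111, 231.292] pointing down, gripper open.
Joint ranges: [-169.43, 169.43], [-51.17, 129.36], [1.28, 143.12], [-76.62, 256.62], [0, 156.53], [-152.29, 152.29]. Speed limits (degrees/s): [136.94, 136.94, 159.86, 180, 180, 180].

### API

Orientations are given as [roll, pitch, yaw] about the fixed x, y, z axes, in that order (R = Rz(yaw) Ry(pitch) Rx(roll)).
In Python, from bench import r gives the robot as it stands.
- The arm moves only by the tool apply_moves, never from a script. Its argument "steps" is a list of rows, each a list of 7 numbers: the opening, from -1 (shut) to 1 (fully open), then the shift along the tool's x, y, z in mm, then the turn, a rotation vector about the tool's x, y, z in units of 5 degrees (1.0 is 5 degrees). A call has exactly 8 rows; each row shifts and turns the commanded pose from where the row before left it, along the tool's axes as they then stand; what a row does not reach is not made up. A row lasts 1/10 s, in which the tool goes at most 50 mm and 8.59 degrees, less where a joint would pass 70% of its speed; a pose out of reach is approached as far as the arm can. A call is refused whole if a number of a shift passes 50 or a number of a turn 1, either way. A call with a gripper value outside its range is refused whole. The fingers move at their own pace and stop on an object; "squeeze" is the grip in N (left out, the last holds). Time passes only in rows, so rows that do not move let the fingers close, or fill a call up. It gives the time, the measured TCP pose, the force, the opening and the grip force at its end, in the units of the state.
- r.sense(): the state, without advancing time (a new reading comes with each control period).
- r.snapshot(name): name is "scene" or "top" or "wrist"; returns a dict with "color" (400x640x3 uint8, blue, green, red), "depth" (400x640 float32, mm along the optical axis (not along the pixel's ray), 0 where there is no reading), "mtx" (3x3 intrinsics, pixels), "T" (4x4, takes a point from camera to world coordinates); the wrist camera has in their place "hand_eye" (4x4, takes a point from camera to tool coordinates, whose origin is the TCP and whose axes are the flange's). Camera axes: x right, y down, z forward; pixel columns grow to the right and rows downward; lengths in mm; the calibration is good to about 2 mm. A picture is of the moment at which its call begins: read the wrist's pose just before it.
- r.hand_in(): hands the job in; it is judged then, once.
The state is a dict: "time": time; "joint_pos": joint angles; "qd": joint speeds; "joint_efforts": joint torques, N m; "tool_pos": TCP position; "tcp_rot": TCP orientation; "ft_force": force on the tool from outside, world axes, zero at the start; "wrist_torque": the same for the moment, N m; "finger_gap": finger opening in mm; "grip_force": force on a finger pad.
Only numpy, scipy, OpenCV 4.12 (cv2) and the standard library are available. Lean on these libraries where they do the work, as an engineer would, in place of code of your own. Each camera call takes 0.05 s, during which the arm holds its last target. There are 200 camera calls.

### The job

Put the spanner tray in order: each of the three spanners with yellow tape belongs in the tray's yellow holder made for its size, but the neighbour's red-taped spanner has been left in one of them, so take that one out and put it in the red holder. Every one must lie flat on the floor of its pocket, either way round. The two spanners without tape are not part of either set: leave them where they lie.

Things in the scene. Friction and masses are not known exactly. Their poses are not given: they have to be found in the camera images.
- yellow_spanner_17: large steel combination spanner with two yellow tape bands on the shank, 21 to 47 mm either side of the middle: 225 mm long, heads 28 to 32 mm wide, 8 thick; shank 12 wide, 5 thick (its underside 0 to 1 mm above the heads'); 0.19 kg. Origin mid-length on the underside, y along it, z up; grip the shank across x, within 12 mm of the origin. Lies flat on the bench.
- yellow_spanner_13: middle-sized steel combination spanner with two yellow tape bands on the shank, 21 to 47 mm either side of the middle: 187 mm long, heads 24 to 28 mm wide, 7 thick; shank 12 wide, 4 thick (its underside 0 to 1 mm above the heads'); 0.12 kg. Origin mid-length on the underside, y along it, z up; grip the shank across x, within 12 mm of the origin. Lies flat on the bench.
- yellow_spanner_10: small steel combination spanner with two yellow tape bands on the shank, 21 to 47 mm either side of the middle: 160 mm long, heads 22 to 25 mm wide, 7 thick; shank 10 wide, 5 thick (its underside 0 to 1 mm above the heads'); 0.08 kg. Origin mid-length on the underside, y along it, z up; grip the shank across x, within 12 mm of the origin. Lies flat on the bench.
- red_spanner_13: middle-sized steel combination spanner with two red tape bands on the shank, 21 to 47 mm either side of the middle: 187 mm long, heads 24 to 28 mm wide, 7 thick; shank 12 wide, 4 thick (its underside 0 to 1 mm above the heads'); 0.12 kg. Origin mid-length on the underside, y along it, z up; grip the shank across x, within 12 mm of the origin. Lies in the middle-sized yellow holder's pocket.
- plain_spanner_13: middle-sized steel combination spanner without tape: 187 mm long, heads 24 to 28 mm wide, 7 thick; shank 12 wide, 4 thick (its underside 0 to 1 mm above the heads'); 0.12 kg. Origin mid-length on the underside, y along it, z up; grip the shank across x, within 12 mm of the origin. Lies flat on the bench.
- plain_spanner_17: large steel combination spanner without tape: 225 mm long, heads 28 to 32 mm wide, 8 thick; shank 12 wide, 5 thick (its underside 0 to 1 mm above the heads'); 0.19 kg. Origin mid-length on the underside, y along it, z up; grip the shank across x, within 12 mm of the origin. Lies flat on the bench.
- yellow_holder_17: yellow fixed holder for the large spanner, 56 x 256 x 20 mm. Origin: centre of underside; y along its length. Pocket along y 239 x 44 mm, black floor 9 mm above the origin, yellow walls to 20 mm; across the middle 80 mm no walls and the floor only 3 mm up, for fingers. One of three, 58 mm apart in any order, 5 mm above the bench in a grey tray 188 x 272 mm, rim 18 mm high.
- yellow_holder_13: yellow fixed holder for the middle-sized spanner, 56 x 256 x 20 mm. Origin: centre of underside; y along its length. Pocket along y 201 x 40 mm, black floor 9 mm above the origin, yellow walls to 20 mm; across the middle 80 mm no walls and the floor only 3 mm up, for fingers. One of three, 58 mm apart in any order, 5 mm above the bench in a grey tray 188 x 272 mm, rim 18 mm high.
- yellow_holder_10: yellow fixed holder for the small spanner, 56 x 256 x 20 mm. Origin: centre of underside; y along its length. Pocket along y 174 x 36 mm, black floor 9 mm above the origin, yellow walls to 20 mm; across the middle 80 mm no walls and the floor only 3 mm up, for fingers. One of three, 58 mm apart in any order, 5 mm above the bench in a grey tray 188 x 272 mm, rim 18 mm high.
- red_holder_13: red fixed holder for the middle-sized spanner, 56 x 256 x 20 mm. Origin: centre of underside; y along its length. Pocket along y 201 x 40 mm, black floor 9 mm above the origin, red walls to 20 mm; across the middle 80 mm no walls and the floor only 3 mm up, for fingers. It stands alone on the bench, empty.

How it is judged (in metres and radians):
At the end, for the whole second after the job is handed in: Each taped spanner rests still in its own holder, either way round: middle within 12 mm of the holder's in plan, underside 6 to 12 mm above the holder's, lined up within 0.12 rad, level within 0.06 rad. The two untaped spanners lie within 20 mm of where they were (horizontal distance between red_spanner_13 and red_holder_13 below 0.012 m and z of red_spanner_13 in the frame of red_holder_13 between 0.006 and 0.012 m and angle between the y axis of red_spanner_13 and the y axis of red_holder_13, either way round below 0.12 rad and angle between each of red_spanner_13, yellow_spanner_17, yellow_spanner_13, yellow_spanner_10's own z axis and vertical below 0.06 rad and linear speed of each of red_spanner_13, yellow_spanner_17, yellow_spanner_13, yellow_spanner_10, plain_spanner_13, plain_spanner_17 below 0.02 m/s and horizontal distance between yellow_spanner_17 and yellow_holder_17 below 0.012 m and z of yellow_spanner_17 in the frame of yellow_holder_17 between 0.006 and 0.012 m and angle between the y axis of yellow_spanner_17 and the y axis of yellow_holder_17, either way round below 0.12 rad and horizontal distance between yellow_spanner_13 and yellow_holder_13 below 0.012 m and z of yellow_spanner_13 in the frame of yellow_holder_13 between 0.006 and 0.012 m and angle between the y axis of yellow_spanner_13 and the y axis of yellow_holder_13, either way round below 0.12 rad and horizontal distance between yellow_spanner_10 and yellow_holder_10 below 0.012 m and z of yellow_spanner_10 in the frame of yellow_holder_10 between 0.006 and 0.012 m and angle between the y axis of yellow_spanner_10 and the y axis of yellow_holder_10, either way round below 0.12 rad and distance of each of plain_spanner_13, plain_spanner_17 from where it was at the start of the episode below 0.02 m); the robot touches nothing.
It fails at once if an untaped spanner is moved more than 20 mm (distance of any of plain_spanner_13, plain_spanner_17 from where it was at the start of the episode above 0.02 m).
It also fails if it takes over 102 s, if anything falls off the work surface, if the arm or the gripper's body presses on something with over 40 N, if the wrist force passes 120 N, or if a joint passes its speed limit or range.

## Working session

There is one attempt and no reset: what is moved stays moved. The work goes in short steps, Python scripts to look and compute and a tool call to move; the robot and the scene stay as the last step left them, time stands still between calls to the robot, and variables do not carry over. Pictures are saved under pics/ and viewed, at most 14 in all, crops included, and the job is handed in when it is done.

Besides the shell and the picture viewer there is one more tool, called as name(argument=value, ...) on one line, values as JSON. apply_moves: Moves the arm, as the interface text tells. Its arguments: {"type":"object","properties":{"steps":{"type":"array"},"squeeze":{"type":"number"}},"required":["steps"]}

```bash
mkdir -p pics; ls; python3 - <<'E'
from bench import r
import cv2,numpy as np
s=r.sense();print({k:np.round(v,2) for k,v in s.items()})
for n in("top","scene"):
    d=r.snapshot(n);np.savez(f"{n}0.npz",**d);cv2.imwrite(f"pics/{n}0.png",d["color"]);print(n,d["mtx"],d["T"].round(3))
E
```

```text
pics
{'time': np.float64(0.0), 'joint_pos': array([-80.87,   7.52,  85.33,  -0.  ,  87.26,  -4.89]), 'qd': array([ 0.01, -0.06, -0.05, -0.02, -0.04, -0.07]), 'joint_efforts': array([-0.000e+00, -5.694e+01, -5.006e+01, -0.000e+00,  2.000e-02,
       -0.000e+00]), 'tool_pos': array([ 145.35, -581.56,  230.24]), 'tcp_rot': array([-1.7989e+02, -1.0000e-02,  1.4030e+01]), 'ft_force': array([0.12, 0.14, 0.4 ]), 'wrist_torque': array([-0.05,  0.01,  0.  ]), 'grip_force': np.float64(0.0), 'finger_gap': np.float64(85.04)}
top [[390.04784785   0.         321.79849734]
 [  0.         390.04784785 195.88810298]
 [  0.           0.           1.        ]] [[ 1.200000e-02 -9.850000e-01  1.720000e-01  3.515860e+02]
 [-1.000000e+00 -8.000000e-03  2.200000e-02  3.094900e+01]
 [-2.000000e-02 -1.720000e-01 -9.850000e-01  1.052833e+03]
 [ 0.000000e+00  0.000000e+00  0.000000e+00  1.000000e+00]]
scene [[441.86228488   0.         326.13458891]
 [  0.         441.86228488 200.19287407]
 [  0.           0.           1.        ]] [[-6.11000e-01 -3.70000e-01  6.99000e-01 -4.74146e+02]
 [-7.91000e-01  2.78000e-01 -5.45000e-01  8.42492e+02]
 [ 8.00000e-03 -8.86000e-01 -4.63000e-01  7.00467e+02]
 [ 0.00000e+00  0.00000e+00  0.00000e+00  1.00000e+00]]
```

View pics/top0.png

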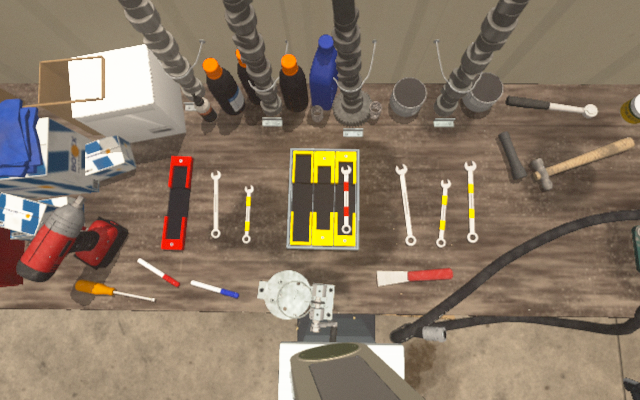

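View pics/scene0.png

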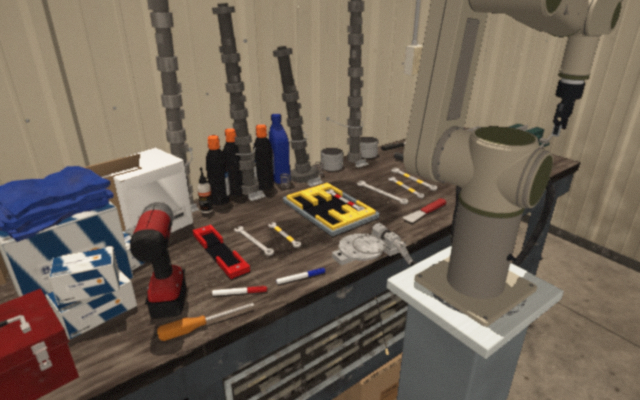

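The top view shows the red holder at (178,203) and the plain 13 at (216,204). The yellow 10 is at (248,214). The tray is centred on (323,199), with the red-taped spanner in its right pocket at (346,200). The plain 17 is at (405,205), the yellow 13 at (444,213) and the yellow 17 at (471,201). The scene view agrees with this.

```bash
cat > h.py <<'E'
import numpy as np,cv2
from scipy.spatial.transform import Rotation as R
def ray(d,uv,T=None):
    T=d["T"] if T is None else T
    K=d["mtx"];v=np.array([(uv[0]-K[0,2])/K[0,0],(uv[1]-K[1,2])/K[1,1],1.])
    return T[:3,3],T[:3,:3]@v
def cast(d,uv,z,T=None):
    o,v=ray(d,uv,T);return o+v*(z-o[2])/v[2]
def tri(r1,r2):
    (o1,v1),(o2,v2)=r1,r2
    a=np.linalg.lstsq(np.c_[v1,-v2],o2-o1,rcond=None)[0]
    p,q=o1+a[0]*v1,o2+a[1]*v2;return (p+q)/2,np.linalg.norm(p-q)
def masks(c):
    h=cv2.cvtColor(c,cv2.COLOR_BGR2HSV)
    y=cv2.inRange(h,(22,130,120),(36,255,255))
    rd=cv2.inRange(h,(0,150,90),(6,255,255))|cv2.inRange(h,(174,150,90),(180,255,255))
    st=cv2.inRange(h,(0,0,135),(180,70,255))
    return y,rd,st
def blobs(m,amin=8):
    n,l,s,c=cv2.connectedComponentsWithStats(m)
    return [(s[i,4],c[i],s[i,:4]) for i in range(1,n) if s[i,4]>=amin]
def toolT(s,d):
    T=np.eye(4);T[:3,:3]=R.from_euler("xyz",s["tcp_rot"],degrees=True).as_matrix();T[:3,3]=s["tool_pos"];return T@d["hand_eye"]
E
python3 - <<'E'
from h import *
d=dict(np.load("top0.npz"));e=dict(np.load("scene0.npz"))
for nm,D in(("top",d),("scene",e)):
  for k,m in zip("yrs",masks(D["color"])):
    if nm=="scene" and k=="s":continue
    for a,c,b in blobs(m):
        P=cast(D,c,4)
        if 250<P[0]<700 and abs(P[1])<520: print(nm,k,a,c.round(1),b,P.round(0))
for u,v in((500,272),(405,330),(290,85),(350,105),(323,200)):print(u,v,d["depth"][v,u],(lambda o,w:(o+w*d["depth"][v,u]))(*ray(d,(u,v))).round())
# spanners: pca of non-wood in columns
E
```

```text
top y 1122 [326.9 163.2] [292 150  65  34] [627.  41.   4.]
top y 54 [470.5 188. ] [468 184   6   9] [ 560. -350.    4.]
top y 48 [444.2 199.6] [442 195   6  10] [ 527. -278.    4.]
top y 46 [248.  200.9] [246 196   5  10] [519. 256.   4.]
top y 53 [471.5 213.1] [469 209   6   9] [ 491. -349.    4.]
top y 1168 [324.5 232.1] [290 211  66  36] [436.  46.   4.]
top y 47 [246.9 225.6] [244 221   6  10] [452. 256.   4.]
top y 53 [442.  224.6] [439 220   7  10] [ 459. -269.    4.]
top r 441 [180.9 168.7] [168 155  25  34] [609. 447.   4.]
top r 53 [345.5 186.1] [343 182   6   9] [563. -11.   4.]
top r 54 [345.5 211. ] [343 207   6   9] [494. -11.   4.]
top r 476 [173.4 236. ] [161 216  26  34] [422. 454.   4.]
top r 445 [430.4 274.4] [408 268  45  13] [ 328. -233.    4.]
top r 99 [170.8 280.3] [163 274  17  13] [304. 452.   4.]
top s 947 [323.7 200.5] [286 148  74 102] [522.  49.   4.]
top s 176 [470.4 170.4] [464 160  13  24] [ 609. -352.    4.]
top s 553 [405.8 204.5] [395 163  22  84] [ 513. -174.    4.]
top s 103 [346.  172.7] [341 165  11  17] [600. -12.   4.]
top s 434 [215.6 203.4] 
[... 1262 characters left out ...]
 [316 200  59  28] [456.  23.   4.]
scene y 18 [277.4 228.6] [275 227   6   5] [520. 254.   4.]
scene y 17 [289.5 238.4] [287 237   6   4] [452. 255.   4.]
scene r 19 [337.1 195.8] [334 194   7   5] [581. -28.   4.]
scene r 158 [433.5 205.2] [421 199  25  14] [ 334. -243.    4.]
scene r 16 [350.5 203. ] [348 201   6   5] [513. -31.   4.]
scene r 306 [205.7 233.9] [192 225  31  23] [622. 440.   4.]
scene r 431 [233.9 265.8] [216 250  34  29] [428. 447.   4.]
scene r 118 [256.7 288.9] [248 286  19   7] [308. 447.   4.]
500 272 1024.341 [ 336. -416.    0.]
405 330 956.1541 [ 195. -155.   50.]
290 85 951.82324 [781. 131. 164.]
350 105 1045.3561 [772. -20.  64.]
323 200 1059.0216 [523.  51.   8.]
```

apply_moves(steps=[[-0.3, 30, 0, 0, 0, 0, 0.9], [-0.3, 40, 0, 0, 0, 0, 1], [-0.3, 40, 0, 0, 0, 0, 0.9], [-0.3, 40, -20, 0, 0, 0, 0], [-0.3, 35, -35, 0, 0, 0, 0], [-0.3, 35, -35, 0, 0, 0, 0], [-0.3, 35, -35, 0, 0, 0, 0], [-0.3, 35, -35, 0, 0, 0, 0]])

```text
time: 0.9
tool_pos: [434.8, -403.2, 230.8]
tcp_rot: [-180.0, 0.0, 0.0]
ft_force: [0.8, 0.3, 0.4]
finger_gap: 30.0
grip_force: 0.0
```

apply_moves(steps=[[-0.3, 25, -42, 0, 0, 0, 0], [-0.3, 10, -45, 0, 0, 0, 0], [-0.3, 0, -45, 0, 0, 0, 0], [-0.3, 0, 0, 0, 0, 0, 0], [-0.3, 0, 0, 0, 0, 0, 0], [-0.3, 0, 0, 0, 0, 0, 0], [-0.3, 0, 0, 0, 0, 0, 0], [-0.3, 0, 0, 0, 0, 0, 0]])

```text
time: 1.7
tool_pos: [468.5, -274.1, 231.2]
tcp_rot: [-180.0, 0.0, -0.1]
ft_force: [0.1, 0.8, 0.1]
finger_gap: 29.7
grip_force: 0.0
```

```bash
cat >> h.py <<'E'
def shot(r,tag):
    s=r.sense();d=r.snapshot("wrist");d["T"]=toolT(s,d);np.savez(tag+".npz",**{k:d[k] for k in("color","depth","mtx","T")});cv2.imwrite(f"pics/{tag}.png",d["color"]);print(tag,s["time"],s["tool_pos"].round(1),s["tcp_rot"].round(2),s["finger_gap"].round(1),s["ft_force"].round(1));return d
E
python3 - <<'E'
from bench import r
from h import *
d=shot(r,"w1");print(d["hand_eye"].round(3),d["mtx"].round(1))
for k,m in zip("yr",masks(d["color"])):
    for a,c,b in blobs(m,60):print(k,a,c.round(1),b,cast(d,c,5).round(1))
E
```

```text
Traceback (most recent call last):
  File "h.py", line 25, in shot
    s=r.sense();d=r.snapshot("wrist");d["T"]=toolT(s,d);np.savez(tag+".npz",**{k:d[k] for k in("color","depth","mtx","T")});cv2.imwrite(f"pics/{tag}.png",d["color"]);print(tag,s["time"],s["tool_pos"].round(1),s["tcp_rot"].round(2),s["finger_gap"].round(1),s["ft_force"].round(1));return d
                                                                                                                                                                                                                                       ^^^^^^^^^^^^^^^^^^^^^
AttributeError: 'float' object has no attribute 'round'
```

View pics/w1.png

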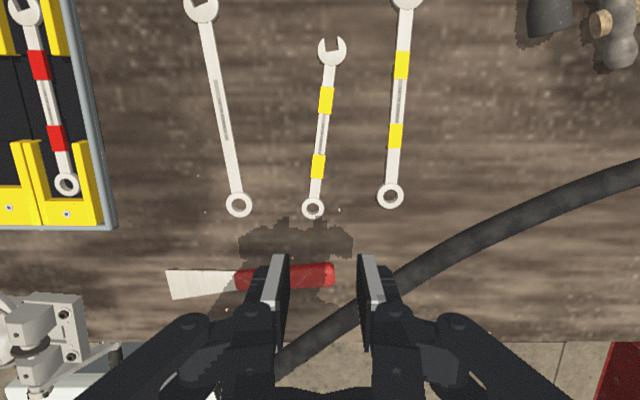

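This wrist view shows the yellow 13, with bands near (326,100) and (318,166), and the yellow 17, with bands near (401,65) and (396,135). The plain 17 is on the left, and the red 13 lies in its tray pocket at the left edge. There is clear space around both yellow spanners.

```bash
sed -i 's/s\["finger_gap"\].round(1)/np.round(s["finger_gap"],1)/' h.py
python3 - <<'E'
from bench import r
from h import *
d=shot(r,"w1");print(d["hand_eye"].round(3),d["mtx"].round(1))
for k,m in zip("yr",masks(d["color"])):
    for a,c,b in blobs(m,60):print(k,a,c.round(1),b,cast(d,c,5).round(1))
E
```

```text
w1 1.75 [ 468.5 -274.   231.1] [-1.7999e+02  1.0000e-02 -6.0000e-02] 29.8 [-0.1  0.3  0.1]
[[   0.      -0.945   -0.328   84.607]
 [   1.       0.       0.      -0.527]
 [  -0.      -0.328    0.945 -143.86 ]
 [   0.       0.       0.       1.   ]] [[359.9   0.  322.7]
 [  0.  359.9 197. ]
 [  0.    0.    1. ]]
y 502 [ 4.9 33.9] [ 0  0 16 55] [587.3  25.2   5. ]
y 1028 [54.5 27. ] [40  0 30 56] [593.2 -22.8   5. ]
y 391 [401.2  64.4] [393  51  17  28] [ 560.  -349.2    5. ]
y 350 [325.6 100. ] [318  86  16  28] [ 526.9 -276.4    5. ]
y 312 [394.9 135.5] [388 124  15  24] [ 491.5 -347.6    5. ]
y 5485 [ 48.4 190.4] [  0 139 104  87] [432.6  23.2   5. ]
y 292 [317.6 166. ] [310 154  16  25] [ 459.4 -268.     5. ]
r 534 [38.8 64.7] [27 50 25 30] [5.602e+02 4.000e-01 5.000e+00]
r 434 [ 57.  137.9] [ 46 125  23  27] [4.894e+02 1.000e-01 5.000e+00]
r 834 [312.2 274.2] [290 262  45  26] [ 328.6 -260.9    5. ]
r 214 [243.5 278.5] [235 269  21  21] [ 322.9 -179.8    5. ]
r 159 [605.1 367.5] [596 342  19  53] [ 189.2 -640.9    5. ]
```

apply_moves(steps=[[-0.3, 0, -45, 0, 0, 0, 0], [-0.3, 0, -45, 0, 0, 0, 0], [-0.3, 0, -45, 0, 0, 0, 0], [-0.3, 0, -45, 0, 0, 0, 0], [-0.3, 0, -45, 0, 0, 0, 0], [-0.3, 0, -45, 0, 0, 0, 0], [-0.3, 0, 0, 0, 0, 0, 0], [-0.3, 0, 0, 0, 0, 0, 0]])

```text
time: 2.6
tool_pos: [468.7, -2.4, 231.4]
tcp_rot: [180.0, -0.0, 0.2]
ft_force: [-0.1, -0.3, -0.9]
finger_gap: 29.9
grip_force: 0.0
```

apply_moves(steps=[[-0.3, 0, 0, 0, 0, 0, 0], [-0.3, 0, 0, 0, 0, 0, 0], [-0.3, 0, 0, 0, 0, 0, 0], [-0.3, 0, 0, 0, 0, 0, 0], [-0.3, 0, 0, 0, 0, 0, 0], [-0.3, 0, 0, 0, 0, 0, 0], [-0.3, 0, 0, 0, 0, 0, 0], [-0.3, 0, 0, 0, 0, 0, 0]])

```text
time: 3.4
tool_pos: [468.6, -3.0, 231.3]
tcp_rot: [180.0, -0.0, 0.0]
ft_force: [0.1, 0.8, 1.1]
finger_gap: 29.8
grip_force: 0.0
```

```bash
python3 - <<'E'
from bench import r
from h import *
d=shot(r,"w2")
for k,m in zip("yr",masks(d["color"])):
    for a,c,b in blobs(m,60):print(k,a,c.round(1),b,cast(d,c,18).round(1))
E
```

```text
w2 3.4 [468.6  -3.  231.3] [ 1.8e+02 -0.0e+00  3.0e-02] 29.8 [0.1 0.8 1.1]
y 547 [172.   25.7] [164   0  17  53] [592.8 133.5  18. ]
y 1201 [234.3  26.3] [222   0  26  54] [592.3  77.3  18. ]
y 670 [290.4  26.6] [284   0  13  55] [592.1  26.8  18. ]
y 536 [302.6  26.4] [298   0  10  55] [592.2  15.7  18. ]
y 514 [356.3  27. ] [351   0  12  56] [591.8 -32.7  18. ]
y 441 [597.7 100.1] [586  87  25  28] [ 528.1 -266.6   18. ]
y 369 [ 65.  107.6] [56 95 19 27] [520.8 246.7  18. ]
y 5008 [249.2 190. ] [181 138 118  87] [437.1  74.2  18. ]
y 2359 [326.8 193.8] [299 139  57  87] [432.9  -6.8  18. ]
y 370 [573.7 166.1] [563 154  23  26] [ 462.9 -258.5   18. ]
y 308 [ 79.3 173.5] [ 71 161  18  25] [454.8 247.5  18. ]
r 429 [331.   64.5] [324  50  15  30] [560.  -10.1  18. ]
r 359 [330.6 137.7] [324 125  15  26] [491.7 -10.3  18. ]
r 2056 [521.  276.5] [468 262 104  28] [ 333.8 -228.1   18. ]
```

View pics/w2.png

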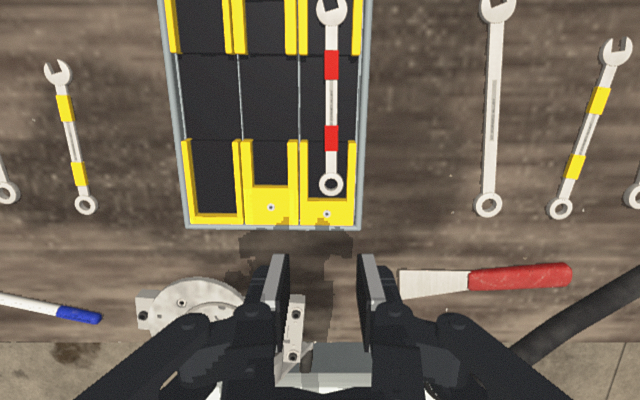

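The wrist view is over the tray. The pockets are large on the left (columns 186–240), small in the middle (245–297) and medium on the right, where the red 13 lies at column 331. The finger gap spans rows 54 to 139. The yellow 10 is at (72,140).

```bash
cat >> h.py <<'E'
def runs(line):
    x=np.flatnonzero(np.diff(np.r_[0,(line>0).astype(int),0]));return list(zip(x[::2]-.5,x[1::2]-.5))
E
python3 - <<'E'
from h import *
a,b=[dict(np.load(f"w{i}.npz")) for i in(1,2)]
for n,p,q in(("r+",(38.8,64.7),(331,64.5)),("r-",(57,137.9),(330.6,137.7)),("13+",(325.6,100),(597.7,100.1)),("13-",(317.6,166),(573.7,166.1))):
    P,e=tri(ray(a,p),ray(b,q));print(n,P.round(1),e.round(1))
t=dict(np.load("top0.npz"))
for n,p,q in(("10+",(248,200.9),(65,107.6)),("10-",(246.9,225.6),(79.3,173.5)),("r+",(345.5,186.1),(331,64.5)),("17+",(470.5,188),(401.2,64.4))):
    P,e=tri(ray(t,p),ray(b if n!="17+" else a,q));print(n,P.round(1),e.round(1))
y=masks(b["color"])[0]
for v in(20,48,145,165):
    print(v,[(l,h,cast(b,(l,v),25)[1].round(1),cast(b,(h,v),25)[1].round(1)) for l,h in runs(y[v,:400]) if h-l>2])
for u in(189,235,248,290,303,353):
    print(u,[(l,h,cast(b,(u,l),25)[0].round(1),cast(b,(u,h),25)[0].round(1)) for l,h in runs(y[:,u]) if h-l>5])
E
```

```text
r+ [559.9 -10.1  19.3] 0.1
r- [491.9 -10.3  19. ] 0.1
13+ [ 527.  -276.4    4.8] 0.3
13- [ 459.4 -268.     4.7] 0.2
10+ [519.3 255.7   4.9] 0.5
10- [451.5 255.3   6.6] 0.4
r+ [560.1 -10.1  16.1] 0.1
17+ [ 559.8 -349.6    4.6] 0.6
20 [(np.float64(166.5), np.float64(176.5), np.float64(135.0), np.float64(126.2)), (np.float64(222.5), np.float64(245.5), np.float64(85.7), np.float64(65.5)), (np.float64(284.5), np.float64(296.5), np.float64(31.2), np.float64(20.7)), (np.float64(297.5), np.float64(307.5), np.float64(19.8), np.float64(11.0)), (np.float64(351.5), np.float64(361.5), np.float64(-27.7), np.float64(-36.5))]
48 [(np.float64(169.5), np.float64(179.5), np.float64(135.5), np.float64(126.5)), (np.float64(224.5), np.float64(246.5), np.float64(86.0), np.float64(66.2)), (np.float64(284.5), np.float64(296.5), np.float64(32.0), np.float64(21.2)), (np.float64(298.5), np.float64(307.5), np.float64(19.4), np.float64(11.3)), (np.float64(351.5), np.float64(360.5), np.float64(-28.3), np.float64(-36.4))]
145 [(np.float64(180.5), np.float64(190.5), np.float64(137.0), np.float64(127.2)), (np.float64
[... 939 characters left out ...]
.5), np.float64(192.5), np.float64(492.1), np.float64(436.6)), (np.float64(212.5), np.float64(223.5), np.float64(414.6), np.float64(402.1))]
248 [(np.float64(138.5), np.float64(223.5), np.float64(492.1), np.float64(402.1))]
290 [(np.float64(-0.5), np.float64(54.5), np.float64(612.6), np.float64(568.4)), (np.float64(138.5), np.float64(224.5), np.float64(492.2), np.float64(401.0))]
303 [(np.float64(-0.5), np.float64(54.5), np.float64(612.6), np.float64(568.4)), (np.float64(138.5), np.float64(224.5), np.float64(492.2), np.float64(401.0))]
353 [(np.float64(-0.5), np.float64(55.5), np.float64(612.7), np.float64(567.5)), (np.float64(139.5), np.float64(214.5), np.float64(491.2), np.float64(412.4))]
```

apply_moves(steps=[[-0.3, 20, 3, 30, 0, 0, 0], [-0.3, 20, 4, 40, 0, 0, 0], [-0.3, 17, 0, 40, 0, 0, 0], [-0.3, 0, 0, 40, 0, 0, 0], [-0.3, 0, 0, 30, 0, 0, 0], [-0.3, 0, 0, 15, 0, 0, 0], [-0.3, 0, 0, 0, 0, 0, 0], [-0.3, 0, 0, 0, 0, 0, 0]])

```text
time: 4.25
tool_pos: [526.5, -10.0, 37.6]
tcp_rot: [180.0, -0.1, 0.0]
ft_force: [0.3, -0.8, 0.6]
finger_gap: 29.7
grip_force: 0.0
```

apply_moves(steps=[[-0.3, 0, 0, 8, 0, 0, 0], [-0.3, 0, 0, 8, 0, 0, 0], [-0.3, 0, 0, 6, 0, 0, 0], [-0.3, 0, 0, 2, 0, 0, 0], [-0.3, 0, 0, 0, 0, 0, 0], [-0.3, 0, 0, 0, 0, 0, 0], [-0.3, 0, 0, 0, 0, 0, 0], [-0.3, 0, 0, 0, 0, 0, 0]])

```text
time: 5.05
tool_pos: [525.9, -10.0, 12.6]
tcp_rot: [180.0, -0.0, 0.0]
ft_force: [0.7, 0.3, 0.3]
finger_gap: 30.0
grip_force: 0.0
```

apply_moves(steps=[[-1, 0, 0, 0, 0, 0, 0], [-1, 0, 0, 0, 0, 0, 0], [-1, 0, 0, 0, 0, 0, 0], [-1, 0, 0, 0, 0, 0, 0], [-1, 0, 0, 0, 0, 0, 0], [-1, 0, 0, 0, 0, 0, 0], [-1, 0, 0, 0, 0, 0, 0], [-1, 0, 0, 0, 0, 0, 0]], squeeze=70)

```text
time: 5.85
tool_pos: [525.9, -10.0, 12.7]
tcp_rot: [180.0, -0.0, 0.0]
ft_force: [-1.6, 0.9, 5.1]
finger_gap: 7.9
grip_force: 68.7
```

apply_moves(steps=[[-1, 0, 0, -10, 0, 0, 0], [-1, 0, 0, -20, 0, 0, 0], [-1, 0, 0, -30, 0, 0, 0], [-1, 0, 0, -40, 0, 0, 0], [-1, 0, -30, -30, 0, 0, 0], [-1, 0, -40, -20, 0, 0, 0], [-1, 0, -45, 0, 0, 0, 0], [-1, 0, -45, 0, 0, 0, 0]])

```text
time: 6.65
tool_pos: [526.1, 151.5, 164.1]
tcp_rot: [-180.0, -0.2, -0.0]
ft_force: [1.0, -0.8, -1.4]
finger_gap: 8.1
grip_force: 68.8
```

apply_moves(steps=[[-1, -10, -45, 0, 0, 0, 0], [-1, -10, -45, 0, 0, 0, 0], [-1, -15, -45, 0, 0, 0, 0], [-1, -15, -45, 0, 0, 0, 0], [-1, -10, -30, 0, 0, 0, 0], [-1, 0, 0, 0, 0, 0, 0], [-1, 0, 0, 0, 0, 0, 0], [-1, 0, 0, 0, 0, 0, 0]])

```text
time: 7.45
tool_pos: [465.7, 359.1, 162.3]
tcp_rot: [180.0, 0.0, -0.0]
ft_force: [1.0, -0.6, -1.1]
finger_gap: 7.9
grip_force: 68.8
```

```bash
python3 - <<'E'
from bench import r
from h import *
d=shot(r,"w3")
for k,m in zip("yr",masks(d["color"])):
    for a,c,b in blobs(m,60):print(k,a,c.round(1),b,cast(d,c,5).round(1))
E
```

```text
w3 7.45 [465.7 359.1 162.3] [ 1.7996e+02  1.0000e-02 -1.0000e-02] 7.9 [ 1.  -0.6 -1.1]
y 580 [632.5  24.7] [621   0  19  45] [584.3 124.1   5. ]
y 476 [449.2 112.3] [440  97  19  32] [519.3 255.9   5. ]
y 2779 [599.1 213.3] [569 149  71 104] [430.3 110.6   5. ]
y 388 [439.3 191.3] [432 177  16  29] [451.2 256.7   5. ]
r 1030 [172.1  32.3] [161   0  24  67] [579.1 474.5   5. ]
r 1041 [237.9  33.6] [229   0  18  69] [578.2 424.3   5. ]
r 3812 [218. 226.] [179 165  75 101] [417.9 454.8   5. ]
r 1933 [322.3 204. ] [306 172  34  63] [439.3 359.8   5. ]
r 268 [ 17.5 199.2] [  1 192  34  16] [443.9 630.1   5. ]
r 2579 [ 14.1 259.6] [  0 212  38 118] [383.5 650.1   5. ]
r 1048 [322.7 343.5] [309 320  28  45] [286.  359.5   5. ]
```

View pics/w3.png

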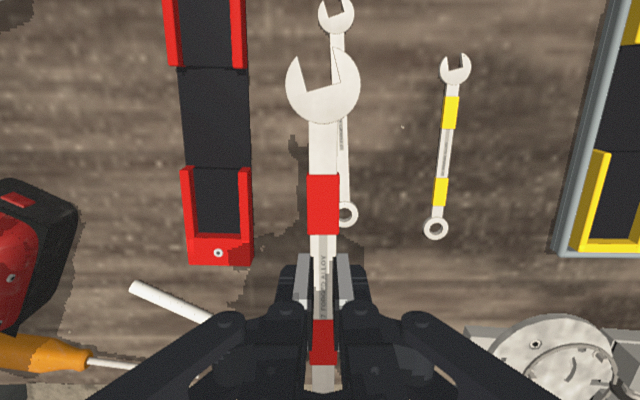

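The wrist view shows the red 13 held straight, with its bands at (322,204) and (322,343). The red holder is at columns 165–252, with its finger gap between rows 67 and 166. The yellow 10's bands are at (449,112) and (439,191).

```bash
python3 - <<'E'
from h import *
b=dict(np.load("w3.npz"));m=masks(b["color"])[1]
for v in(20,60,172,220):
    print(v,[(l,h,cast(b,(l,v),20)[1].round(1),cast(b,(h,v),20)[1].round(1)) for l,h in runs(m[v,:290]) if h-l>2])
for u in(170,175,188,236,246,215):
    print(u,[(l,h,cast(b,(u,l),20)[0].round(1),cast(b,(u,h),20)[0].round(1)) for l,h in runs(m[:300,u]) if h-l>5])
t=dict(np.load("top0.npz"))
for n,p,q in(("10+",(248,200.9),(449.2,112.3)),("10-",(246.9,225.6),(439.3,191.3))):
    P,e=tri(ray(t,p),ray(b,q));print(n,P.round(1),e.round(1))
# holder end block bottom screw/corners two views
for P in ((528,-10,0),):pass
# height of red holder wall: lower block centroid across top & wrist
mt=masks(t["color"])[1];c=[c for a,c,bb in blobs(mt,300) if abs(c[0]-173)<5][0]
c2=[c for a,c,bb in blobs(m,3000)][0]
print(tri(ray(t,c),ray(b,c2)))
# held band axis in the tool frame
hz=15+162.3-12.6+2
print(cast(b,(322.3,204),hz),cast(b,(322.7,343.5),hz))
E
```

```text
20 [(np.float64(162.5), np.float64(178.5), np.float64(474.6), np.float64(463.1)), (np.float64(229.5), np.float64(244.5), np.float64(426.4), np.float64(415.7))]
60 [(np.float64(167.5), np.float64(182.5), np.float64(474.8), np.float64(463.6)), (np.float64(231.5), np.float64(246.5), np.float64(427.2), np.float64(416.1))]
172 [(np.float64(178.5), np.float64(192.5), np.float64(477.9), np.float64(466.4)), (np.float64(237.5), np.float64(250.5), np.float64(429.5), np.float64(418.8))]
220 [(np.float64(-0.5), np.float64(19.5), np.float64(637.4), np.float64(620.2)), (np.float64(183.5), np.float64(196.5), np.float64(479.2), np.float64(468.0)), (np.float64(239.5), np.float64(251.5), np.float64(431.0), np.float64(420.7))]
170 [(np.float64(-0.5), np.float64(65.5), np.float64(598.8), np.float64(555.0))]
175 [(np.float64(-0.5), np.float64(65.5), np.float64(598.8), np.float64(555.0))]
188 [(np.float64(164.5), np.float64(262.5), np.float64(479.2), np.float64(388.9))]
236 [(np.float64(-0.5), np.float64(68.5), np.float64(598.8), np.float64(552.9)), (np.float64(233.5), np.float64(265.5), np.float64(417.4), np.float64(385.8))]
246 [(np.float64(44.5), np.float64(67.5), np.float64(569.5), np.float64(553.6)), (np.float64(166.5), np.float64(265.5), np.float64(477.5), np.float64(385.8))]
215 [(np.float64(232.5), np.float64(248.5), np.float64(418.4), np.float64(402.9)), (np.float64(255.5), np.float64(264.5), np.float64(395.9), np.float64(386.8))]
10+ [519.2 255.7   4.4] 0.0
10- [451.2 256.1   3.9] 1.0
(array([421.00765245, 451.88034093,  11.31761741]), np.float64(1.7824573091802898))
[498.91930944 359.73168218 166.7       ] [427.94677668 359.56952708 166.7       ]
```

apply_moves(steps=[[-1, 20, -40, 0, 0, 0, 0.4], [-1, 20, -40, 20, 0, 0, 0], [-1, 9, -9, 30, 0, 0, 0], [-1, 0, 0, 35, 0, 0, 0], [-1, 0, 0, 30, 0, 0, 0], [-1, 0, 0, 10, 0, 0, 0], [-1, 0, 0, 0, 0, 0, 0], [-1, 0, 0, 0, 0, 0, 0]])

```text
time: 8.3
tool_pos: [517.4, 448.0, 39.2]
tcp_rot: [-179.9, -0.1, -2.0]
ft_force: [0.1, -0.1, -0.3]
finger_gap: 8.4
grip_force: 69.0
```

apply_moves(steps=[[-1, 0, 0, 0, 0, 0, 0], [-1, 0, 0, 0, 0, 0, 0], [-1, 0, 0, 8, 0, 0, 0], [-1, 0, 0, 8, 0, 0, 0], [-1, 0, 0, 6, 0, 0, 0], [-1, 0, 0, 3, 0, 0, 0], [-1, 0, 0, 2, 0, 0, 0], [-1, 0, 0, 0, 0, 0, 0]])

```text
time: 9.1
tool_pos: [515.8, 447.8, 9.7]
tcp_rot: [180.0, 0.0, -2.0]
ft_force: [0.1, 0.5, -1.9]
finger_gap: 8.0
grip_force: 69.0
```

apply_moves(steps=[[-1, -1, 0, 1, 0, 0, 0], [-1, 0, 0, 0.7, 0, 0, 0], [-1, 0, 0, 0, 0, 0, 0], [-0.3, 0, 0, 0, 0, 0, 0], [-0.3, 0, 0, 0, 0, 0, 0], [-0.3, 0, 0, 0, 0, 0, 0], [-0.3, 0, 0, 0, 0, 0, 0], [-0.3, 0, 0, 0, 0, 0, 0]])

```text
time: 9.9
tool_pos: [515.1, 448.1, 8.7]
tcp_rot: [-180.0, -0.0, -2.0]
ft_force: [-0.1, 0.7, -0.0]
finger_gap: 29.6
grip_force: 0.0
```

apply_moves(steps=[[-0.3, 0, 0, -10, 0, 0, 0], [-0.3, 0, 0, -20, 0, 0, 0], [-0.3, 0, 0, -40, 0, 0, 0], [-0.3, -10, 20, -40, 0, 0, 0], [-0.3, -10, 40, -40, 0, 0, 0], [-0.3, -10, 45, 0, 0, 0, -0.4], [-0.3, -10, 45, 0, 0, 0, 0], [-0.3, 0, 0, 0, 0, 0, 0]])

```text
time: 10.7
tool_pos: [471.2, 299.6, 153.2]
tcp_rot: [179.8, 0.1, -0.1]
ft_force: [0.4, 0.3, 0.5]
finger_gap: 29.4
grip_force: 0.0
```

```bash
python3 - <<'E'
from bench import r
from h import *
d=shot(r,"w4")
for k,m in zip("yr",masks(d["color"])):
    for a,c,b in blobs(m,60):print(k,a,c.round(1),b,cast(d,c,5 if k=="y" else 13).round(1))
E
```

```text
w4 10.7 [471.2 299.6 153.2] [ 1.7985e+02  1.1000e-01 -1.2000e-01] 29.4 [0.4 0.3 0.5]
y 1021 [560.1  24.6] [546   0  30  51] [588.3 124.5   5. ]
y 849 [630.8  29. ] [613   0  27  52] [585.2  71.5   5. ]
y 477 [377.1 119.8] [369 104  17  33] [519.4 256.1   5. ]
y 7512 [578.8 220.1] [506 157 134 106] [432.   74.4   5. ]
y 376 [372.4 200.4] [365 186  15  29] [451.  256.9   5. ]
r 1452 [83.  35.9] [67  0 33 74] [580.6 472.4  13. ]
r 1607 [152.2  37.2] [137   0  30  77] [579.7 422.7  13. ]
r 760 [124.  81.] [111  63  26  37] [549.6 448.5  13. ]
r 595 [136.8 169.5] [125 154  24  32] [481.1 450.8  13. ]
r 4628 [146.9 234. ] [100 174  88 103] [423.6 451.9  13. ]
r 124 [151.3 332.7] [144 326  17  15] [319.5 464.6  13. ]
```

View pics/w4.png

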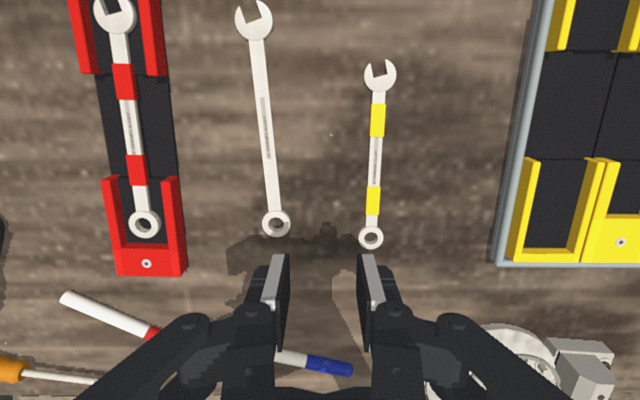

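The red 13 now lies in the red holder, with its bands at (124,81) and (137,170) midway between the walls. The yellow 10's bands are at (377,120) and (372,200).

apply_moves(steps=[[-0.3, 14, 43, 0, 0, 0, 0], [-0.3, 0, 0, 30, 0, 0, 0], [-0.3, 0, 0, 40, 0, 0, 0], [-0.3, 0, 0, 40, 0, 0, 0], [-0.3, 0, 0, 20, 0, 0, 0], [-0.3, 0, 0, 8, 0, 0, 0], [-0.3, 0, 0, 0, 0, 0, 0], [-0.3, 0, 0, 0, 0, 0, 0]])

```text
time: 11.55
tool_pos: [488.4, 262.2, 17.1]
tcp_rot: [-179.9, -0.1, 0.0]
ft_force: [-0.3, 0.1, -0.1]
finger_gap: 30.1
grip_force: 0.0
```

apply_moves(steps=[[-0.3, -3, 6, 0, 0, 0, 0], [-0.3, 0, 0, 0, 0, 0, 0], [-0.3, 0, 0, 6, 0, 0, 0], [-0.3, 0, 0, 5, 0, 0, 0], [-0.3, 0, 0, 3, 0, 0, 0], [-0.3, 0, 0, 0, 0, 0, 0], [-0.3, 0, 0, 0, 0, 0, 0], [-0.3, 0, 0, 0, 0, 0, 0]])

```text
time: 12.35
tool_pos: [484.1, 255.4, 1.5]
tcp_rot: [-180.0, -0.0, 0.0]
ft_force: [0.5, 0.0, 0.5]
finger_gap: 29.6
grip_force: 0.0
```

apply_moves(steps=[[-1, 0, 0, 0, 0, 0, 0], [-1, 0, 0, 0, 0, 0, 0], [-1, 0, 0, 0, 0, 0, 0], [-1, 0, 0, 0, 0, 0, 0], [-1, 0, 0, 0, 0, 0, 0], [-1, 0, 0, 0, 0, 0, 0], [-1, 0, 0, 0, 0, 0, 0], [-1, 0, 0, 0, 0, 0, 0]])

```text
time: 13.15
tool_pos: [484.3, 255.4, 1.8]
tcp_rot: [-180.0, -0.0, 0.0]
ft_force: [-1.7, -0.7, 6.1]
finger_gap: 6.7
grip_force: 68.9
```

apply_moves(steps=[[-1, 0, 0, -10, 0, 0, 0], [-1, 0, 0, -25, 0, 0, 0], [-1, 0, 0, -30, 0, 0, 0], [-1, 10, 30, -30, 0, 0, 0], [-1, 10, 40, 0, 0, 0, 0], [-1, 10, 45, 0, 0, 0, 0], [-1, 10, 45, 0, 0, 0, 0], [-1, 5, 30, 0, 0, 0, 0.2]])

```text
time: 13.95
tool_pos: [529.5, 62.6, 97.0]
tcp_rot: [180.0, -0.0, -1.0]
ft_force: [0.4, 0.3, -0.8]
finger_gap: 6.8
grip_force: 68.6
```

apply_moves(steps=[[-1, 0, 14, 0, 0, 0, 0], [-1, 0, 0, 0, 0, 0, 0], [-1, 0, 0, 25, 0, 0, 0], [-1, 0, 0, 25, 0, 0, 0], [-1, 0, 0, 8, 0, 0, 0], [-1, 0, 0, 0, 0, 0, 0], [-1, 0, 0, 0, 0, 0, 0], [-1, 0, 0, 0, 0, 0, 0]])

```text
time: 14.75
tool_pos: [530.0, 51.7, 40.0]
tcp_rot: [-180.0, -0.1, -0.9]
ft_force: [0.5, 0.2, -1.4]
finger_gap: 6.6
grip_force: 68.7
```

apply_moves(steps=[[-1, -1, 1.5, 8, 0, 0, 0], [-1, 0, 0, 8, 0, 0, 0], [-1, 0, 0, 5, 0, 0, 0], [-1, 0, 0, 2, 0, 0, 0], [-1, 0, 0, 0, 0, 0, 0], [-1, 0, 0, 0, 0, 0, 0], [-1, 0, 0, 0, 0, 0, 0], [-1, 0, 0, 0, 0, 0, 0]])

```text
time: 15.55
tool_pos: [527.3, 49.8, 15.8]
tcp_rot: [180.0, 0.1, -1.0]
ft_force: [-6.4, -0.2, 11.6]
finger_gap: 6.6
grip_force: 70.2
```

apply_moves(steps=[[-0.3, 0, 0, 0, 0, 0, 0], [-0.3, 0, 0, 0, 0, 0, 0], [-0.3, 0, 0, 0, 0, 0, 0], [-0.3, 0, 0, 0, 0, 0, 0], [-0.3, 0, 0, -10, 0, 0, 0], [-0.3, 0, 0, -25, 0, 0, 0], [-0.3, 0, 0, -40, 0, 0, 0], [-0.3, -10, 0, -45, 0, 0, -0.2]])

```text
time: 16.35
tool_pos: [517.3, 49.9, 136.4]
tcp_rot: [180.0, 0.1, 0.0]
ft_force: [-0.1, 0.2, 0.3]
finger_gap: 29.7
grip_force: 0.0
```

apply_moves(steps=[[-0.3, -40, 10, -20, 0, 0, 0], [-0.3, 0, 0, 0, 0, 0, 0], [-0.3, 0, 0, 0, 0, 0, 0], [-0.3, 0, 0, 0, 0, 0, 0], [-0.3, 0, 0, 0, 0, 0, 0], [-0.3, 0, 0, 0, 0, 0, 0], [-0.3, 0, 0, 0, 0, 0, 0], [-0.3, 0, 0, 0, 0, 0, 0]])

```text
time: 17.15
tool_pos: [477.8, 40.0, 154.8]
tcp_rot: [-180.0, 0.1, 0.0]
ft_force: [0.4, 1.2, 0.7]
finger_gap: 29.8
grip_force: 0.0
```

```bash
python3 - <<'E'
from bench import r
from h import *
d=shot(r,"w5")
y=masks(d["color"])[0]
for a,c,b in blobs(y,60):print("y",a,c.round(1),b,cast(d,c,18).round(1))
for v in(30,50,160,180):
    print(v,[(l,h,cast(d,(l,v),25)[1].round(1),cast(d,(h,v),25)[1].round(1)) for l,h in runs(y[v]) if h-l>2])
E
```

```text
w5 17.15 [477.8  40.  154.8] [-1.8e+02  7.0e-02  3.0e-02] 29.8 [0.4 1.2 0.7]
y 764 [192.1  29.7] [183   0  19  61] [590.7 133.4  18. ]
y 1686 [271.3  30.4] [257   0  29  63] [590.3  77.1  18. ]
y 916 [342.6  30.6] [335   0  17  63] [590.1  26.4  18. ]
y 811 [358.1  30.9] [351   0  16  64] [590.   15.4  18. ]
y 929 [426.2  31.2] [416   0  21  64] [589.8 -33.1  18. ]
y 584 [310.4  71.1] [303  53  16  37] [562.9  49.6  18. ]
y 448 [309.7 162.1] [303 147  15  32] [494.4  50.9  18. ]
y 6982 [283.7 226.9] [201 165 145 105] [437.9  73.7  18. ]
y 3438 [380.5 227.8] [344 166  75 105] [437.2  -8.7  18. ]
30 [(np.float64(185.5), np.float64(198.5), np.float64(135.7), np.float64(126.6)), (np.float64(257.5), np.float64(284.5), np.float64(85.8), np.float64(67.1)), (np.float64(335.5), np.float64(349.5), np.float64(31.7), np.float64(22.0)), (np.float64(351.5), np.float64(364.5), np.float64(20.6), np.float64(11.6)), (np.float64(419.5), np.float64(433.5), np.float64(-26.5), np.float64(-36.2))]
50 [(np.float64(187.5), np.float64(200.5), np.float64(135.8), np.float64(126.7)), (np.float64(258.5), np.float64(285.5), np.float64(85.8), np.float64(66.8)), (np.float64(335.5), np.float64(349.5), np.float64(31.6), np.float64(21.7)), (np.float64(351.5), np.float64(363.5), np.float64(20.3), np.float64(11.8)), (np.float64(417.5), np.float64(431.5), np.float64(-26.2), np.float64(-36.1))]
160 [(np.float64(302.5), np.float64(316.5), np.float64(56.2), np.float64(45.3))]
180 [(np.float64(201.5), np.float64(212.5), np.float64(136.5), np.float64(127.8)), (np.float64(264.5), np.float64(287.5), np.float64(86.6), np.float64(68.4)), (np.float64(332.5), np.float64(344.5), np.float64(32.8), np.float64(23.3)), (np.float64(346.5), np.float64(357.5), np.float64(21.7), np.float64(13.0)), (np.float64(405.5), np.float64(418.5), np.float64(-25.0), np.float64(-35.3))]
```

View pics/w5.png

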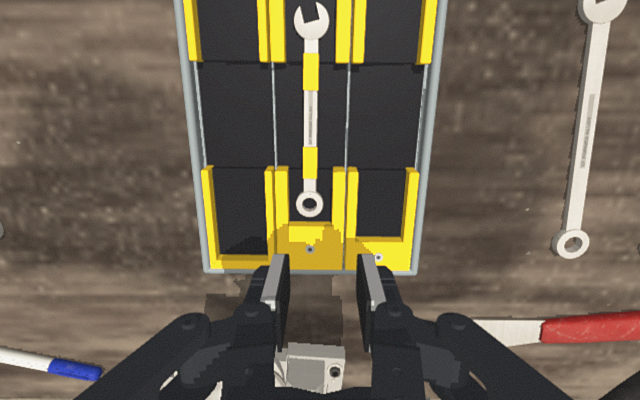

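The yellow 10 lies flat and centred in the small middle pocket, with its bands at (310,71) and (310,162). The other two pockets are empty.

apply_moves(steps=[[-0.3, 0, 40, 0, 0, 0, 0], [-0.3, 0, 45, 0, 0, 0, 0], [-0.3, 0, 45, 0, 0, 0, 0], [-0.3, 0, 45, 0, 0, 0, 0], [-0.3, 5, 45, 0, 0, 0, 0], [-0.3, 5, 45, 0, 0, 0, 0], [-0.3, 5, 45, 0, 0, 0, 0.7], [-0.3, 0, 0, 30, 0, 0, 0.7]])

```text
time: 18.0
tool_pos: [495.8, -277.4, 130.0]
tcp_rot: [179.6, -0.5, -7.4]
ft_force: [0.6, -0.4, -0.4]
finger_gap: 29.8
grip_force: 0.0
```

apply_moves(steps=[[-0.3, 0, 0, 40, 0, 0, 0], [-0.3, 0, 0, 40, 0, 0, 0], [-0.3, 0, 0, 20, 0, 0, 0], [-0.3, 0, 0, 0, 0, 0, 0], [-0.3, 0, 0, 0, 0, 0, 0], [-0.3, 0, 0, 0, 0, 0, 0], [-0.3, 0, 0, 0, 0, 0, 0], [-0.3, 0, 0, 0, 0, 0, 0]])

```text
time: 18.8
tool_pos: [494.0, -270.7, 27.0]
tcp_rot: [179.9, -0.1, -7.0]
ft_force: [0.6, 0.3, -0.5]
finger_gap: 30.0
grip_force: 0.0
```

apply_moves(steps=[[-0.3, -1, 1.5, 8, 0, 0, 0], [-0.3, 0, 0, 8, 0, 0, 0], [-0.3, 0, 0, 5, 0, 0, 0], [-0.3, 0, 0, 3, 0, 0, 0], [-0.3, 0, 0, 0, 0, 0, 0], [-0.3, 0, 0, 0, 0, 0, 0], [-0.3, 0, 0, 0, 0, 0, 0], [-0.3, 0, 0, 0, 0, 0, 0]])

```text
time: 19.6
tool_pos: [492.1, -271.5, 1.7]
tcp_rot: [180.0, -0.0, -7.0]
ft_force: [-0.6, -0.1, -0.3]
finger_gap: 29.6
grip_force: 0.0
```

apply_moves(steps=[[-1, 0, 0, 0, 0, 0, 0], [-1, 0, 0, 0, 0, 0, 0], [-1, 0, 0, 0, 0, 0, 0], [-1, 0, 0, 0, 0, 0, 0], [-1, 0, 0, 0, 0, 0, 0], [-1, 0, 0, 0, 0, 0, 0], [-1, 0, 0, 0, 0, 0, 0], [-1, 0, 0, 0, 0, 0, 0]])

```text
time: 20.4
tool_pos: [492.1, -271.6, 1.9]
tcp_rot: [180.0, -0.0, -7.0]
ft_force: [-2.2, 1.1, 5.2]
finger_gap: 7.8
grip_force: 68.8
```

apply_moves(steps=[[-1, 0, 0, -10, 0, 0, 0], [-1, 0, 0, -25, 0, 0, 0], [-1, 0, 0, -35, 0, 0, -0.6], [-1, 0, 0, -30, 0, 0, -0.6], [-1, 5, -40, 0, 0, 0, 0], [-1, 5, -45, 0, 0, 0, 0], [-1, 5, -45, 0, 0, 0, 0], [-1, 5, -45, 0, 0, 0, 0]])

```text
time: 21.2
tool_pos: [514.6, -95.2, 101.8]
tcp_rot: [180.0, -0.0, -1.0]
ft_force: [0.7, -0.2, -1.8]
finger_gap: 7.4
grip_force: 68.6
```

apply_moves(steps=[[-1, 5, -45, 0, 0, 0, 0], [-1, 5, -40, 0, 0, 0, 0], [-1, 2, 0, 0, 0, 0, 0], [-1, 0, 0, 25, 0, 0, 0], [-1, 0, 0, 25, 0, 0, 0], [-1, 0, 0, 8, 0, 0, 0], [-1, 0, 0, 0, 0, 0, 0], [-1, 0, 0, 0, 0, 0, 0]])

```text
time: 22.0
tool_pos: [528.7, -12.5, 44.3]
tcp_rot: [180.0, -0.0, -1.0]
ft_force: [0.2, -0.5, 0.2]
finger_gap: 7.5
grip_force: 68.7
```

apply_moves(steps=[[-1, 0.5, -5, 5, 0, 0, 0], [-1, 0, 0, 9, 0, 0, 0], [-1, 0, 0, 7, 0, 0, 0], [-1, 0, 0, 3, 0, 0, 0], [-1, 0, 0, 2, 0, 0, 0], [-1, 0, 0, 0, 0, 0, 0], [-1, 0, 0, 0, 0, 0, 0], [-1, 0, 0, 0, 0, 0, 0]])

```text
time: 22.8
tool_pos: [529.1, -7.0, 17.7]
tcp_rot: [180.0, -0.0, -1.0]
ft_force: [-0.6, 0.4, -1.7]
finger_gap: 7.5
grip_force: 68.7
```

apply_moves(steps=[[-1, 0, 0, 1.5, 0, 0, 0], [-1, 0, 0, 0, 0, 0, 0], [-1, 0, 0, 0, 0, 0, 0], [-0.3, 0, 0, 0, 0, 0, 0], [-0.3, 0, 0, 0, 0, 0, 0], [-0.3, 0, 0, 0, 0, 0, 0], [-0.3, 0, 0, 0, 0, 0, 0], [-0.3, 0, 0, -10, 0, 0, 0]])

```text
time: 23.6
tool_pos: [527.5, -6.8, 24.8]
tcp_rot: [-180.0, 0.2, -1.0]
ft_force: [-0.0, -0.3, -1.1]
finger_gap: 29.8
grip_force: 0.0
```

apply_moves(steps=[[-0.3, 0, 0, -25, 0, 0, 0], [-0.3, 0, 0, -40, 0, 0, 0], [-0.3, 0, 20, -45, 0, 0, 0], [-0.3, -15, 40, -20, 0, 0, 0], [-0.3, -15, 40, 0, 0, 0, 0], [-0.3, -15, 40, 0, 0, 0, 0], [-0.3, -15, 45, 0, 0, 0, 0], [-0.3, 0, 45, 0, 0, 0, 0]])

```text
time: 24.4
tool_pos: [463.5, -237.4, 157.1]
tcp_rot: [180.0, -0.0, -1.0]
ft_force: [1.6, 0.0, 0.7]
finger_gap: 29.8
grip_force: 0.0
```

apply_moves(steps=[[-0.3, 0, 40, 0, 0, 0, 0], [-0.3, 0, 40, 0, 0, 0, 0], [-0.3, 0, 0, 0, 0, 0, 0], [-0.3, 0, 0, 0, 0, 0, 0], [-0.3, 0, 0, 0, 0, 0, 0], [-0.3, 0, 0, 0, 0, 0, 0], [-0.3, 0, 0, 0, 0, 0, 0], [-0.3, 0, 0, 0, 0, 0, 0]])

```text
time: 25.2
tool_pos: [463.8, -315.2, 156.1]
tcp_rot: [180.0, -0.0, -0.9]
ft_force: [0.0, -0.4, 0.3]
finger_gap: 29.9
grip_force: 0.0
```

```bash
python3 - <<'E'
from bench import r
from h import *
d=shot(r,"w6")
for k,m in zip("yr",masks(d["color"])):
    for a,c,b in blobs(m,100):print(k,a,c.round(1),b,cast(d,c,5).round(1))
E
```

```text
w6 25.2 [ 463.8 -315.2  156.1] [ 1.7999e+02 -1.0000e-02 -9.1000e-01] 29.9 [ 0.  -0.4  0.3]
y 616 [366.   55.1] [357  38  20  36] [ 560.2 -349.3    5. ]
y 476 [362.  144.6] [354 130  18  30] [ 491.4 -347.6    5. ]
y 140 [  2.4 245.8] [  0 228   9  30] [403.8 -22.3   5. ]
r 177 [291.6 314. ] [286 298  11  29] [ 325.7 -282.2    5. ]
r 541 [211.1 309.8] [175 302  68  17] [ 331.7 -204.     5. ]
```

apply_moves(steps=[[-0.3, 30, 15, 10, 0, 0, 0], [-0.3, 32, 17, 20, 0, 0, 0], [-0.3, 0, 0, 35, 0, 0, 0], [-0.3, 0, 0, 40, 0, 0, 0], [-0.3, 0, 0, 25, 0, 0, 0], [-0.3, 0, 0, 0, 0, 0, 0], [-0.3, 0, 0, 0, 0, 0, 0], [-0.3, 0, 0, 0, 0, 0, 0]])

```text
time: 26.05
tool_pos: [526.5, -350.0, 28.6]
tcp_rot: [179.9, -0.2, -1.0]
ft_force: [0.1, 1.1, 0.3]
finger_gap: 29.9
grip_force: 0.0
```

apply_moves(steps=[[-0.3, 0, -1.5, 8, 0, 0, 0], [-0.3, 0, 0, 8, 0, 0, 0], [-0.3, 0, 0, 6, 0, 0, 0], [-0.3, 0, 0, 3, 0, 0, 0], [-0.3, 0, 0, 0, 0, 0, 0], [-0.3, 0, 0, 0, 0, 0, 0], [-0.3, 0, 0, 0, 0, 0, 0], [-0.3, 0, 0, 0, 0, 0, 0]])

```text
time: 26.85
tool_pos: [525.1, -347.6, 1.1]
tcp_rot: [180.0, -0.0, -1.0]
ft_force: [0.3, 1.1, -0.1]
finger_gap: 29.9
grip_force: 0.0
```

apply_moves(steps=[[-1, 0, 0, 0, 0, 0, 0], [-1, 0, 0, 0, 0, 0, 0], [-1, 0, 0, 0, 0, 0, 0], [-1, 0, 0, 0, 0, 0, 0], [-1, 0, 0, 0, 0, 0, 0], [-1, 0, 0, 0, 0, 0, 0], [-1, 0, 0, 0, 0, 0, 0], [-1, 0, 0, 0, 0, 0, 0]])

```text
time: 27.65
tool_pos: [525.2, -347.7, 1.3]
tcp_rot: [180.0, -0.0, -1.0]
ft_force: [-2.3, 0.9, 5.2]
finger_gap: 9.1
grip_force: 69.0
```

apply_moves(steps=[[-1, 0, 0, -10, 0, 0, 0], [-1, 0, 0, -25, 0, 0, 0], [-1, 0, 0, -35, 0, 0, 0], [-1, 0, -20, -30, 0, 0, 0], [-1, 0, -40, 0, 0, 0, 0], [-1, 0, -45, 0, 0, 0, 0], [-1, 0, -45, 0, 0, 0, 0], [-1, 0, -45, 0, 0, 0, 0]])

```text
time: 28.45
tool_pos: [527.9, -150.8, 101.0]
tcp_rot: [-180.0, 0.0, -1.0]
ft_force: [0.2, 0.1, -1.3]
finger_gap: 9.1
grip_force: 68.6
```

apply_moves(steps=[[-1, 0, -45, 0, 0, 0, 0], [-1, 0, -45, 0, 0, 0, 0], [-1, 0, -45, 0, 0, 0, 0], [-1, 0, -45, 0, 0, 0, 0], [-1, 0, -40, 0, 0, 0, 0], [-1, 0, -30, 0, 0, 0, 0], [-1, 0, 0, 0, 0, 0, 0], [-1, 0, 0, 0, 0, 0, 0]])

```text
time: 29.25
tool_pos: [532.3, 98.0, 100.9]
tcp_rot: [180.0, 0.0, -0.9]
ft_force: [0.8, 0.7, -0.4]
finger_gap: 8.8
grip_force: 68.7
```

apply_moves(steps=[[-1, -3, -10, 0, 0, 0, 0], [-1, 0, 0, 10, 0, 0, 0], [-1, 0, 0, 25, 0, 0, 0], [-1, 0, 0, 20, 0, 0, 0], [-1, 0, 0, 5, 0, 0, 0], [-1, 0, 0, 0, 0, 0, 0], [-1, 0, 0, 0, 0, 0, 0], [-1, 0, 0, 0, 0, 0, 0]])

```text
time: 30.05
tool_pos: [530.9, 107.5, 42.3]
tcp_rot: [-180.0, -0.1, -1.0]
ft_force: [0.3, 0.4, -1.4]
finger_gap: 8.8
grip_force: 68.7
```

apply_moves(steps=[[-1, -1, -0.5, 5, 0, 0, 0], [-1, 0, 0, 9, 0, 0, 0], [-1, 0, 0, 7, 0, 0, 0], [-1, 0, 0, 3, 0, 0, 0], [-1, 0, 0, 1, 0, 0, 0], [-1, 0, 0, 0, 0, 0, 0], [-1, 0, 0, 0, 0, 0, 0], [-1, 0, 0, 0, 0, 0, 0]])

```text
time: 30.85
tool_pos: [529.0, 108.0, 16.1]
tcp_rot: [-180.0, -0.0, -1.0]
ft_force: [0.4, -1.0, -1.2]
finger_gap: 9.1
grip_force: 68.7
```

apply_moves(steps=[[-1, 0, 0, 1, 0, 0, 0], [-1, 0, 0, 0, 0, 0, 0], [-1, 0, 0, 0, 0, 0, 0], [-0.3, 0, 0, 0, 0, 0, 0], [-0.3, 0, 0, 0, 0, 0, 0], [-0.3, 0, 0, 0, 0, 0, 0], [-0.3, 0, 0, 0, 0, 0, 0], [-0.3, 0, 0, -10, 0, 0, 0]])

```text
time: 31.65
tool_pos: [527.4, 107.9, 23.7]
tcp_rot: [180.0, 0.2, -1.0]
ft_force: [-1.0, -0.0, -0.4]
finger_gap: 29.8
grip_force: 0.0
```

apply_moves(steps=[[-0.3, 0, 0, -25, 0, 0, 0], [-0.3, 0, 0, -45, 0, 0, 0], [-0.3, 0, 20, -45, 0, 0, 0], [-0.3, -30, 35, -20, 0, 0, 0], [-0.3, -30, 0, -40, 0, 0, 0], [-0.3, 0, 0, 0, 0, 0, 0], [-0.3, 0, 0, 0, 0, 0, 0], [-0.3, 0, 0, 0, 0, 0, 0]])

```text
time: 32.45
tool_pos: [467.9, 54.4, 199.4]
tcp_rot: [-180.0, 0.0, -1.0]
ft_force: [-0.4, 0.9, -1.7]
finger_gap: 29.5
grip_force: 0.0
```

```bash
python3 - <<'E'
from bench import r
from h import *
d=shot(r,"w7");t=r.snapshot("top");cv2.imwrite("pics/top1.png",t["color"])
for k,m in zip("yr",masks(d["color"])[:2]):
    for a,c,b in blobs(m,100):print(k,a,c.round(1),b,cast(d,c,18).round(1))
y,rd,st=masks(t["color"])
for k,m in(("r",rd),("y",y),("s",st)):
  for a,c,b in blobs(m,30):
    P=cast(t,c,4)
    if 400<P[0]<640 and abs(P[1])<480: print("top",k,a,c.round(1),P.round(0))
E
```

```text
w7 32.45 [467.9  54.4 199.4] [-1.8e+02  3.0e-02 -9.6e-01] 29.5 [-0.4  0.9 -1.7]
y 512 [224.7  25.2] [218   0  14  52] [590.1 133.3  18. ]
y 439 [286.1  25.2] [281   0  11  52] [589.3  82.8  18. ]
y 670 [298.4  25.3] [292   0  14  52] [589.   72.8  18. ]
y 1277 [361.3  24.8] [349   0  27  52] [588.5  21.2  18. ]
y 634 [427.4  24.7] [420   0  16  51] [587.7 -33.   18. ]
y 553 [394.8  55.9] [386  39  19  34] [564.3  -7.4  18. ]
y 519 [257.7  58.9] [249  43  18  32] [563.9 108.1  18. ]
y 452 [327.4  58.9] [321  43  14  33] [562.9  49.3  18. ]
y 449 [389.8 137. ] [382 123  17  29] [495.9  -6.3  18. ]
y 421 [261.8 139.9] [254 127  17  27] [495.3 109.6  18. ]
y 362 [326.9 139.6] [321 126  13  29] [494.6  50.6  18. ]
y 8634 [334.5 200.7] [231 144 192  93] [435.6  44.1  18. ]
r 2297 [590.  287.9] [535 272 105  31] [ 334.  -223.2   18. ]
top r 434 [180.8 168.5] [609. 448.   4.]
top r 53 [178.1 189. ] [551. 451.   4.]
top r 54 [175.4 213.8] [482. 453.   4.]
top r 471 [173.3 236.1] [421. 454.   4.]
top y 931 [320.8 233.6] [432.  56.   4.]
top s 544 [405.9 205. ] [ 512. -174.    4.]
top s 95 [179.7 175.6] [589. 449.   4.]
top s 427 [215.5 203.5] [511. 345.   4.]
top s 68 [176.8 201.4] [516. 452.   4.]
top s 38 [313.4 208.4] [500.  76.   4.]
top s 108 [288.1 229.7] [442. 144.   4.]
top s 159 [300.3 226.9] [449. 111.   4.]
top s 95 [343.5 223.5] [460.  -5.   4.]
top s 98 [173.7 227.7] [444. 455.   4.]
top s 37 [322.6 223.8] [458.  51.   4.]
```

View pics/w7.png

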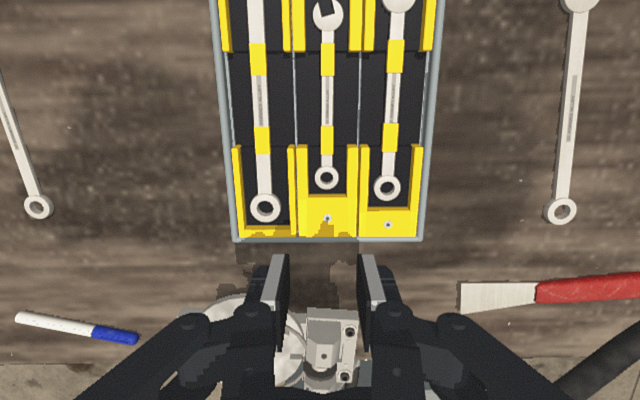

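All three yellow spanners lie in their pockets in the tray. Band separations are about 68 mm and their middles are within 2 mm of the holders. The plain spanners have not moved. The far heads are out of view, so I'll take one more look at them and check the heights.

apply_moves(steps=[[-0.3, 30, 0, -10, 0, 0, 0], [-0.3, 40, 0, -20, 0, 0, 0], [-0.3, 20, 0, -20, 0, 0, 0], [-0.3, 0, 0, 0, 0, 0, 0], [-0.3, 0, 0, 0, 0, 0, 0], [-0.3, 0, 0, 0, 0, 0, 0], [-0.3, 0, 0, 0, 0, 0, 0], [-0.3, 0, 0, 0, 0, 0, 0]])

```text
time: 33.35
tool_pos: [557.1, 52.8, 249.0]
tcp_rot: [180.0, 0.1, -1.0]
ft_force: [-0.4, 0.9, -0.4]
finger_gap: 29.7
grip_force: 0.0
```

```bash
python3 - <<'E'
from bench import r
from h import *
d=shot(r,"w8");a=dict(np.load("w7.npz"))
def tape(D):return sorted([tuple(c) for s,c,b in blobs(masks(D["color"])[0],100) if b[2]<24 and b[1]>5 and 20<b[3]<45 and abs(cast(D,c,18)[0]-530)<45],key=lambda c:(round(cast(D,c,18)[0]/40),c[0]))
A,B=tape(a),tape(d);print(len(A),len(B))
for p,q in zip(A,B):
    P,e=tri(ray(a,p),ray(d,q));print(P.round(1),e.round(1))
E
```

```text
w8 33.35 [557.1  52.8 249. ] [ 1.8e+02  7.0e-02 -9.7e-01] 29.7 [-0.4  0.9 -0.4]
6 6
[495.9 109.   21.4] 0.1
[495.5  50.7  22.9] 0.1
[496.3  -5.9  19.7] 0.0
[563.8 107.8  19.6] 0.0
[562.8  49.4  19.8] 0.1
[564.2  -7.2  19.4] 0.2
```

View pics/w8.png

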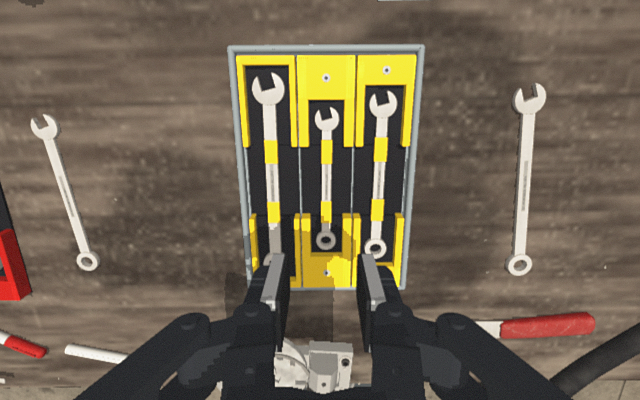

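All three yellow spanners have both heads between their pocket walls, at (267,90), (326,118) and (383,103). The triangulated heights match flat seating to within measurement noise.

```bash
python3 -c "
from bench import r
print(r.hand_in())"
```

```text
the job is handed in; nothing more can be done
None
```

I handed the job in at about 33 s: all four taped spanners measured within about 2 mm of their own holders' centres, and the untaped ones measured unmoved; the hand-in gave no verdict.

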